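# Pop a tin out of the dispenser and stop it on the ramp

### The arm

A 7-joint arm with a two-finger parallel gripper is mounted at the origin on a cart in front of the work surface, level with it; the furniture and walls round the work are solid. World frame = base frame: x ahead of the robot, y to its left, z up, the work surface at z = 0. Lengths are in m, angles in rad, forces in N, time in s.
With the tool pointing down it reaches from about 0.4 to 0.875 m from the base axis. Payload 6.5 kg.
Tool frame: the origin (TCP) lies at the very end of the fingers, on their centre line; the grasp point (between the pads) lies 19 mm behind it; z points along the fingers, y is the line along which they close (so a half turn about z gives the same grasp; the last joint's range is limited). The gripper opens to 85 mm and grips with 20 to 120 N. Pads are 22 mm wide; open, the fingers measure 114 mm over their backs; the gripper's body (76 mm by 85 mm) begins 54 mm behind the grasp point. The pads swing forward as they close: fully open they stand 13 mm farther back than shut.
Start: joints at [-1.355, 0.536, -0.004, 1.538, 0.003, 1.067, -0.071], TCP at [0.181, 0.624, 0.231] pointing down, gripper open.
Joint ranges: [-2.7, 2.7], [-0.37, 2.16], [-1.27, 1.26], [0.24, 2.4], [-1.31, 4.45], [0.19, 1.91], [-2.76, 2.76]. Speed limits (rad/s): [2.39, 2.39, 3.14, 3.14, 3.14, 3.14, 3.14].

### API

Orientations are given as a unit quaternion [w, x, y, z].
In Python, from workcell import r gives the robot as it stands. The module is installed in compiled form; this text tells all that it offers.
- The arm moves only by the tool servo_tool, never from a script. Its argument "motion" is a list that holds one entry, the list of rows, each a list of 7 numbers: the shift along the tool's x, y, z in units of 40 mm (1.0 is 40 mm), then the turn, a rotation vector about the tool's x, y, z in units of 8 degrees (1.0 is 8 degrees), then the finger opening in mm, from 0 to 85.4. In form: [[[tx, ty, tz, rx, ry, rz, gripper], ...]]. A call has 1 to 5 rows; each row is the pose to reach, as a shift and turn from the pose commanded when the call began, along the tool's axes at that moment; what a row does not reach only later rows make up. A row lasts 1/10 s, in which the tool goes at most 50 mm and 8.59 degrees, less where a joint would pass 70% of its speed; a pose out of reach is approached as far as the arm can. A call with a gripper value outside its range is refused whole. The fingers move at their own pace and stop on an object; "squeeze" is the grip in N (left out, the last holds). Time passes only in rows, so rows that repeat a pose let the fingers close. It gives the time, the measured TCP pose, the force, the opening and the grip force at its end, in the units of the state.
- r.get_obs(): the state, without advancing time (a new reading comes with each control period).
- r.grab_frame(name): name is "scene" or "side" or "wrist"; returns a dict with "pixels" (400x640x3 uint8, blue, green, red), "fovy" (degrees; the focal length in pixels is half the picture's height over the tangent of half this angle, whatever the lens; pixels are square), "cx", "cy" (the principal point, pixels), "xyz" and "orientation" of the camera in the world; the wrist camera has in their place "T_tool_cam" (4x4, takes a point from camera to tool coordinates, whose origin is the TCP and whose axes are the flange's). Camera axes: x right, y up, looking along -z (the intrinsics and any distortion apply to the point x, -y, -z); pixel columns grow to the right and rows downward; lengths in m; the calibration is good to about 2 mm. A picture is of the moment at which its call begins: read the wrist's pose just before it. There is no depth.
- r.close_job(): hands the job in; it is judged then, once.
The state is a dict: "time": time; "joint_positions": joint angles; "joint_velocities": joint speeds; "joint_torque": joint torques, N m; "ee_pos": TCP position; "ee_rot": TCP orientation; "contact_force": force on the tool from outside, world axes, zero at the start; "wrist_torque": the same for the moment, N m; "gripper_width": finger opening in m; "finger_force": force on a finger pad.
Only numpy, scipy, OpenCV 4.12 (cv2) and the standard library are available. Lean on these libraries where they do the work, as an engineer would, in place of code of your own. Each camera call takes 0.05 s, during which the arm holds its last target. There are 200 camera calls.

### The job

Press the tab beside the dispenser's ramp with one fingertip so that the spring pops the food tin out, and trap the tin with the other finger while it is still on the ramp, before it rolls off the end. Do not lift the tin and leave the mug, glass and spice jar alone. Finish holding: the program ends with a finger still touching the tin and stopping it on the ramp.

Things in the scene. Friction and masses are not known exactly. Their poses are not given: they have to be found in the camera images.
- rack: Fixed tin dispenser, metal and grey plastic, 205 long (its x) x 125 wide x 88 high (mm). Origin on the worktop under the lane's middle line. Its -x points down the ramp to the open exit, roughly to the robot; +y is the press-tab side; z up. The tin lies in a lane 77 wide; a spring pusher (about 1 N, 30 travel) in a housing behind it at x 57 to 97 presses it against a cross bar at x = 3.
- ramp_end (a point): Middle of the ramp's open lower edge, at rack (-140, 0, 14) mm; nothing stops the tin there. The lane floor falls 8 degrees towards it: floor z is 34 at rack x = 3, 23 at x = -75. The lane's side walls are 5 thick (rack y 38.5 to 43.5 on either side), 20 above the floor.
- gate (a joint): Release gate, m: 0 = up (cross bar 13 mm above the lane floor holds the tin), 0.016 = tab pressed fully down. Moves straight down; its spring takes 2 to 3 N at first and 5 to 6 N at full depth and lifts it again when let go. At about 0.012 the tin is let out and rolls down the ramp at once, at some 0.4 m/s.
- tab_top (a point): Middle of the top of the press tab, a flat grey plate 30 (rack x) x 29 (rack y) outside the ramp's +y wall: rack (-75, 62, 54) mm when up, z = 38 fully pressed. So it is 62 beside the lane's middle line; pressed, its top is 15 above the lane floor there and 5 below the top of the wall between them. A side arm (y 46.5 to 51.5) joins it to the bar.
- tin_center (a point): Middle of the food tin: closed cylinder, diameter 57, length 72 mm, about 180 g, lying on its side across the lane (axis along the rack's y), at the start at rack (28, 0, 66) mm. On the ramp its middle is 29 above the lane floor. It counts as popped out and still on the ramp with its middle between rack x = -12 and -115 mm.
- mug: Small white mug with a handle, 62 x 92 x 51, standing loose on the worktop; origin under its middle. Leave alone.
- spice_jar: Spice jar with black cap, diameter 41, 105 high, standing loose; origin under its middle. Leave alone.
- glass: Small drinking glass, diameter 49, 62 high, standing loose; origin under its middle. Leave alone.
Mind the look-alikes: they are no part of the job. What is shaped like the part that bears tin_center but green or purple is not meant.

How it is judged:
By the outcome, as a careful person would: the job done as asked, in the order asked, and still so for the second after the job is handed in, while the arm keeps its last pose, push and grip.
It also fails if it takes over 29 s, if anything falls off the work surface, if the arm or the gripper's body presses on something with over 40 N, if the wrist force passes 120 N, or if a joint passes its speed limit or range.

## Working session

There is one attempt and no reset: what is moved stays moved. The work goes in short steps, Python scripts to look and compute and a tool call to move; the robot and the scene stay as the last step left them, time stands still between calls to the robot, and variables do not carry over. Pictures are saved under pics/ and viewed, at most 10 in all, crops included, and the job is handed in when it is done.

Besides the shell and the picture viewer there is one more tool, called after "Request:" as name(argument=value, ...) on one line, values as JSON. servo_tool: Moves the arm, as the interface text tells. Its arguments: {"type":"object","properties":{"motion":{"type":"array"},"squeeze":{"type":"number"}},"required":["motion"]}

```bash
mkdir -p pics; cat > h.py <<'E'
import numpy as np, cv2
from scipy.spatial.transform import Rotation as R
from workcell import r
def quat(q): return R.from_quat([q[1],q[2],q[3],q[0]])
def grab(n,fn=None):
    o=r.get_obs(); f=r.grab_frame(n)
    if fn: cv2.imwrite(fn,f["pixels"])
    if n=="wrist":
        T=np.eye(4);T[:3,:3]=quat(o["ee_rot"]).as_matrix();T[:3,3]=o["ee_pos"]
        C=T@np.array(f["T_tool_cam"]); f["P"],f["M"]=C[:3,3],C[:3,:3]
    else: f["P"],f["M"]=np.array(f["xyz"]),quat(f["orientation"]).as_matrix()
    f["f"]=200/np.tan(np.radians(f["fovy"])/2)
    return f
def ray(f,u,v):
    d=f["M"]@np.array([(u-f["cx"])/f["f"],-(v-f["cy"])/f["f"],-1]); return f["P"],d/np.linalg.norm(d)
def plane(f,u,v,z):
    p,d=ray(f,u,v); return p+d*(z-p[2])/d[2]
def proj(f,X):
    c=f["M"].T@(np.array(X)-f["P"]); return [round(f["cx"]+f["f"]*c[0]/-c[2],1),round(f["cy"]+f["f"]*c[1]/c[2],1)]
def tri(a,b):
    A=0;B=0
    for p,d in (a,b):
        m=np.eye(3)-np.outer(d,d);A=A+m;B=B+m@p
    return np.linalg.solve(A,B)
E
python3 - <<'E'
from h import *
for n in("scene","side","wrist"):
    f=grab(n,f"pics/{n}0.png");print(n,{k:(np.round(v,3).tolist() if not isinstance(v,str) else v) for k,v in f.items() if k!="pixels"})
print(r.get_obs())
a=[cv2.imread(f"pics/{n}0.png") for n in("scene","side")]
E
```

```text
scene {'fovy': 44.256, 'cx': 317.531, 'cy': 198.852, 'xyz': [-0.337, -0.91, 0.594], 'orientation': [0.769, 0.509, -0.213, -0.324], 'P': [-0.337, -0.91, 0.594], 'M': [[0.699, 0.281, -0.657], [-0.715, 0.273, -0.644], [-0.002, 0.92, 0.392]], 'f': 491.851}
side {'fovy': 43.027, 'cx': 317.269, 'cy': 197.421, 'xyz': [0.51, -1.062, 0.998], 'orientation': [0.912, 0.408, -0.003, -0.027], 'P': [0.51, -1.062, 0.998], 'M': [[0.999, 0.047, -0.028], [-0.052, 0.665, -0.745], [-0.016, 0.745, 0.666]], 'f': 507.374}
wrist {'fovy': 64.558, 'cx': 317.067, 'cy': 201.464, 'T_tool_cam': [[0.0, 0.964, 0.267, 0.068], [1.0, -0.0, 0.0, 0.001], [0.0, 0.267, -0.964, -0.142], [0.0, 0.0, 0.0, 1.0]], 'P': [0.115, 0.644, 0.373], 'M': [[0.278, -0.926, -0.256], [0.961, 0.267, 0.076], [-0.002, -0.267, 0.964]], 'f': 316.625}
{'time': 0.15, 'joint_positions': array([-1.35518763,  0.53702272, -0.00440505,  1.53859449,  0.00258165,
        1.06731457, -0.07120245]), 'joint_velocities': array([-2.27443490e-05, -3.35933338e-03,  1.75567708e-03, -1.16994096e-03,
       -3.10190831e-04, -7.14790877e-04, -5.30371903e-04]), 'joint_torque': array([ 1.27507683e-03, -5.83786333e+01,  1.04950603e+00, -2.59350854e+01,
        1.24423642e-02,  6.50643007e-03, -1.97194009e-05]), 'ee_pos': array([0.18065238, 0.62390452, 0.23061501]), 'ee_rot': array([-4.33852807e-05,  1.40423114e-01,  9.90091362e-01, -6.65324263e-04]), 'contact_force': array([ 0.21195591, -0.10674789,  0.13123363]), 'wrist_torque': array([-0.00408289,  0.02075518, -0.01104048]), 'finger_force': 0.0, 'gripper_width': 0.08523318179300447}
```

View pics/scene0.png

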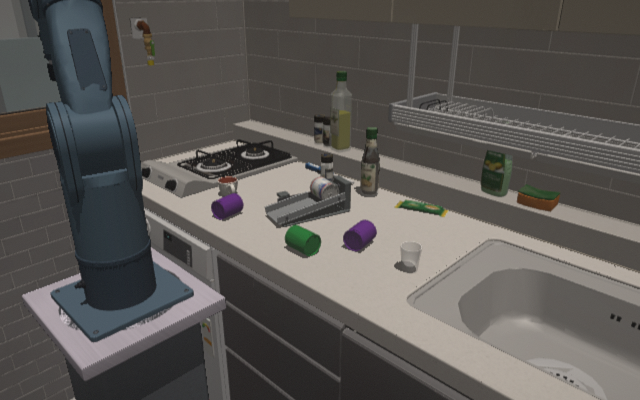

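View pics/side0.png

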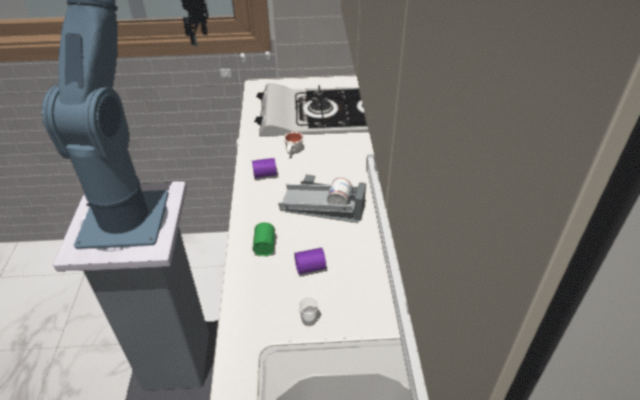

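Scene view: the rack is at about (310,205), with the white tin in it at (322,190) and the tab at (284,196). Purple tins at (228,205) and (360,235) and a green one at (302,240) are look-alikes. The mug is at (228,185), the glass at (410,257), and the spice jar probably at (327,165). In the side view the tin is at (340,190) and the tab at (308,180). I choose the white tin in the rack and check it in one close crop.

```bash
python3 - <<'E'
from h import *
a=cv2.imread("pics/scene0.png")[150:230,255:365];b=cv2.imread("pics/side0.png")[165:225,270:375]
a=cv2.resize(a,None,fx=6,fy=6,interpolation=cv2.INTER_CUBIC)[:,:];b=cv2.resize(b,None,fx=6,fy=6,interpolation=cv2.INTER_CUBIC)
c=np.zeros((840,660,3),np.uint8);c[:480,:660]=a;c[480:,:630]=b
cv2.imwrite("pics/crop0.png",cv2.resize(c,(471,600)))
E
```

```text
(no output)
```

View pics/crop0.png

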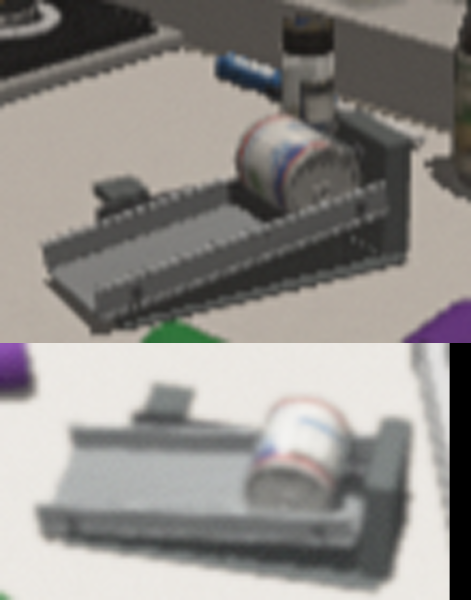

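```bash
cat >> h.py <<'E'
def fit(names,W,M):
    "yaw+xy of rack"
    M=np.array([M[n] for n in names]);W=np.array([W[n] for n in names])
    mc=M[:,:2]-M[:,:2].mean(0);wc=W[:,:2]-W[:,:2].mean(0)
    a=np.arctan2((mc[:,0]*wc[:,1]-mc[:,1]*wc[:,0]).sum(),(mc*wc).sum())
    c,s=np.cos(a),np.sin(a);t=W[:,:2].mean(0)-np.array([[c,-s],[s,c]])@M[:,:2].mean(0)
    return a,t
E
python3 - <<'E'
from h import *
A=grab("scene");B=grab("side")
P={"near":((95,290),(38,508)),"far":((43,245),(72,430)),"tab":((120,188),(171,402)),"tin":((298,165),(298,456))}
M={"near":[-.14,-.041,.034],"far":[-.14,.041,.034],"tab":[-.075,.062,.054],"tin":[.028,0,.066]}
W={}
for n,((x,y),(u,v)) in P.items():
    W[n]=tri(ray(A,255+x/4.283,150+y/4.283),ray(B,270+u/4.283,165+(v-342.8)/4.283));print(n,W[n].round(4))
a,t=fit(list(P),W,M);print(a,t)
c,s=np.cos(a),np.sin(a)
for n in M: print(n,(np.array([[c,-s],[s,c]])@M[n][:2]+t).round(4))
E
```

```text
near [0.4408 0.0029 0.0301]
far [0.4639 0.0811 0.0295]
tab [0.5328 0.0815 0.0498]
tin [ 0.6126 -0.0065  0.0699]
-0.2947361399638516 [0.58626739 0.00118117]
near [0.4404 0.0026]
far [0.4642 0.0811]
tab [0.5325 0.0823]
tin [ 0.6131 -0.007 ]
```

The crop shows a white tin with red rims in the dispenser lane, with the tab plate outside the +y wall, so the choice is right. The rack yaw is about -0.295 and the tool's y already runs nearly along the rack's y. I'll travel over with the fingers at 48 mm.

Request:
servo_tool(motion=[[[-0.9,-0.83,0,0,0,0,48],[-1.8,-1.66,0,0,0,0,48],[-2.7,-2.5,0,0,0,0,48],[-3.6,-3.3,0,0,0,0,48],[-4.5,-4.1,0,0,0,0,48]]])

```text
time: 0.75
ee_pos: [0.3089, 0.415, 0.2314]
ee_rot: [0.0, 0.14, 0.99, 0.0]
contact_force: [1.1, 0.3, -0.1]
gripper_width: 0.0482
finger_force: 0.0
```

Request:
servo_tool(motion=[[[-0.9,-0.83,0,0,0,0,48],[-1.8,-1.66,0,0,0,0,48],[-2.7,-2.5,0,0,0,0,48],[-3.6,-3.3,0,0,0,0,48],[-4.5,-4.1,0,0,0,0,48]]])

```text
time: 1.25
ee_pos: [0.4361, 0.2074, 0.2316]
ee_rot: [0.0, 0.14, 0.99, 0.0]
contact_force: [0.9, 0.6, 0.7]
gripper_width: 0.0479
finger_force: 0.0
```

Request:
servo_tool(motion=[[[-0.8,-0.8,0,0,0,0,48],[-1.6,-1.6,0,0,0,0,48],[-2.4,-2.4,0,0,0,0,48],[-2.9,-2.9,0,0,0,0,48],[-2.9,-2.9,0,0,0,0,48]]])

```text
time: 1.75
ee_pos: [0.5162, 0.0606, 0.2315]
ee_rot: [0.001, 0.144, 0.99, -0.001]
contact_force: [-0.3, 0.8, -0.0]
gripper_width: 0.0482
finger_force: 0.0
```

```bash
python3 - <<'E'
from h import *
o=r.get_obs();print(o["time"],o["ee_pos"],o["ee_rot"],o["gripper_width"],o["contact_force"],o["joint_positions"].round(2))
f=grab("wrist","pics/w1.png")
a,t=-.2947,np.array([.5863,.0012]);c,s=np.cos(a),np.sin(a)
for n,m in {"near":[-.14,-.041,.034],"far":[-.14,.041,.034],"tab":[-.075,.062,.054],"tin":[.028,0,.066]}.items(): print(n,proj(f,[c*m[0]-s*m[1]+t[0],s*m[0]+c*m[1]+t[1],m[2]]))
E
```

```text
1.75 [0.51618024 0.06062092 0.2315237 ] [ 8.76772645e-04  1.44015162e-01  9.89574660e-01 -9.25180590e-04] 0.04819971811964089 [-0.29925167  0.77851606 -0.01356459] [-0.42  0.32  0.26  1.89 -0.1   0.94  1.17]
near [np.float64(242.6), np.float64(125.4)]
far [np.float64(321.1), np.float64(125.9)]
tab [np.float64(340.9), np.float64(191.0)]
tin [np.float64(282.3), np.float64(285.1)]
```

View pics/w1.png

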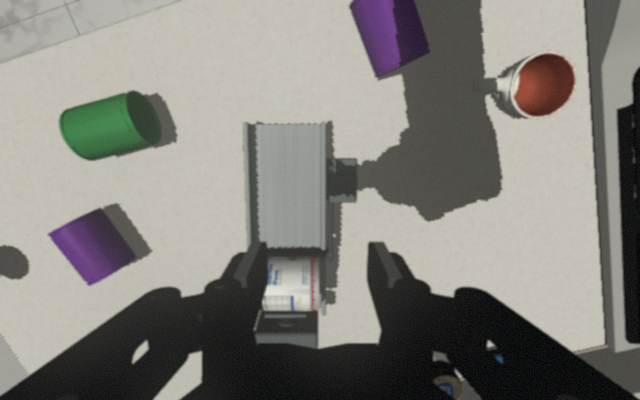

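The wrist view shows the ramp end at about (247–329,123), the tab near (343,178) and the tin near (290,280). The fingertips are at about (255,247) and (377,247). I'll take a closer crop to get the tab edges.

```bash
python3 - <<'E'
import cv2
a=cv2.imread("pics/w1.png")[110:260,230:400]
a=cv2.convertScaleAbs(a,alpha=1.5,beta=10)
cv2.imwrite("pics/w1c.png",cv2.resize(a,None,fx=4,fy=4,interpolation=cv2.INTER_CUBIC))
E
```

```text
(no output)
```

View pics/w1c.png

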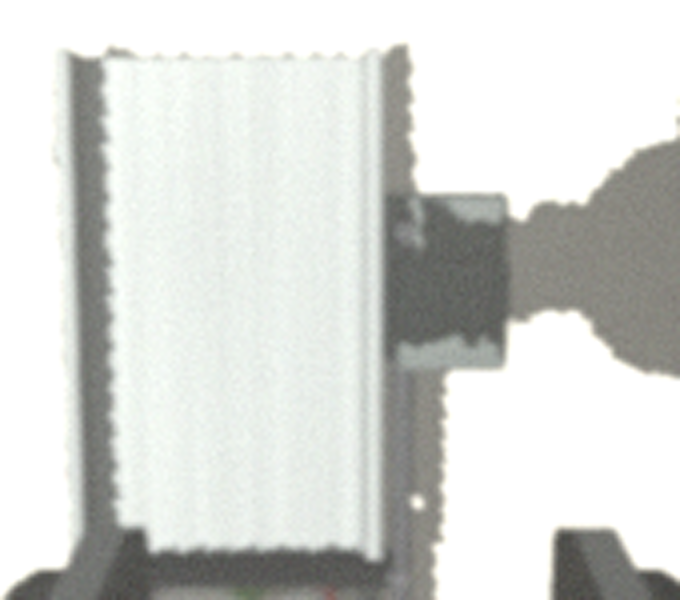

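```bash
python3 - <<'E'
from h import *
f=grab("wrist")
M={"L":[-.14,-.0435,.034],"R":[-.14,.0435,.034],"tabrear":[-.060,.062,.054]}
P={"L":(245.5,122.5),"R":(325.7,122.5),"tabrear":(343.2,202.5)}
W={n:plane(f,*P[n],M[n][2]) for n in M}
a,t=fit(list(M),W,M);print(a,t)
for n in M:print(n,W[n].round(4))
for a,t in((a,t),(-.2947,np.array([.5863,.0012]))):
    c,s=np.cos(a),np.sin(a);Q=np.array([[c,-s],[s,c]])
    for m in([-.075,.031],[-.075,.062],[-.060,.062]): print(m,(Q@m+t).round(4))
# finger ends from wrist
for u,v in((377,245),(255,247),(371,243),(263,243)):
    p,d=ray(f,u,v);o=r.get_obs();Rt=quat(o["ee_rot"]).as_matrix()
    for z in(0,-.006): 
        q=Rt.T@(p-np.array(o["ee_pos"]));e=Rt.T@d;print(u,v,z,(q+e*(z-q[2])/e[2]).round(4))
print(o["ee_pos"])
E
```

```text
-0.2982933122651581 [0.58294949 0.00819018]
L [0.4374 0.0095 0.034 ]
R [0.4609 0.0897 0.034 ]
tabrear [0.5438 0.0846 0.054 ]
[-0.075, 0.031] [0.5204 0.0599]
[-0.075, 0.062] [0.5295 0.0895]
[-0.06, 0.062] [0.5438 0.0851]
[-0.075, 0.031] [0.5235 0.0526]
[-0.075, 0.062] [0.5325 0.0823]
[-0.06, 0.062] [0.5469 0.078 ]
377 245 0 [0.0055 0.0286 0.    ]
377 245 -0.006 [ 0.0081  0.0273 -0.006 ]
255 247 0 [ 0.0046 -0.0308  0.    ]
255 247 -0.006 [ 0.0072 -0.0295 -0.006 ]
371 243 0 [0.0066 0.0256 0.    ]
371 243 -0.006 [ 0.0091  0.0245 -0.006 ]
263 243 0 [ 0.0067 -0.0268  0.    ]
263 243 -0.006 [ 0.0092 -0.0257 -0.006 ]
[0.51441533 0.06539942 0.23117079]
```

The arm was still settling when that picture was taken. With its pose corrected, both views agree to 2 mm. Next I descend over the tab and check.

Request:
servo_tool(motion=[[[-0.26,-0.16,1,0,0,0,48],[-0.26,-0.16,2,0,0,0,48],[-0.26,-0.16,3,0,0,0,48],[-0.26,-0.16,3.8,0,0,0,48],[-0.26,-0.16,3.8,0,0,0,48]]])

```text
time: 2.35
ee_pos: [0.5188, 0.058, 0.0757]
ee_rot: [-0.004, 0.139, 0.99, -0.001]
contact_force: [-0.0, -0.3, 0.1]
gripper_width: 0.0481
finger_force: 0.0
```

Request:
servo_tool(motion=[[[0,0,0,0,0,0,48],[0,0,0,0,0,0,48],[0,0,0,0,0,0,48]]])

```text
time: 2.65
ee_pos: [0.524, 0.0571, 0.0811]
ee_rot: [0.002, 0.14, 0.99, 0.001]
contact_force: [-0.2, 0.4, -0.0]
gripper_width: 0.048
finger_force: 0.0
```

```bash
python3 - <<'E'
from h import *
f=grab("wrist")
o=r.get_obs();print(o["time"],o["ee_pos"],o["gripper_width"],o["contact_force"])
a=cv2.resize(f["pixels"][130:330,170:440],None,fx=2.9,fy=2.9,interpolation=cv2.INTER_CUBIC)
cv2.imwrite("pics/w2.png",cv2.convertScaleAbs(a,alpha=1.7,beta=15))
f=grab("scene");a=cv2.resize(f["pixels"][140:230,240:370],None,fx=5.5,fy=5.5,interpolation=cv2.INTER_CUBIC)
cv2.imwrite("pics/s2.png",a)
E
```

```text
2.7 [0.52390031 0.05692486 0.08093349] 0.04819996707315531 [-0.80107488  0.18983296 -0.41517348]
```

View pics/w2.png

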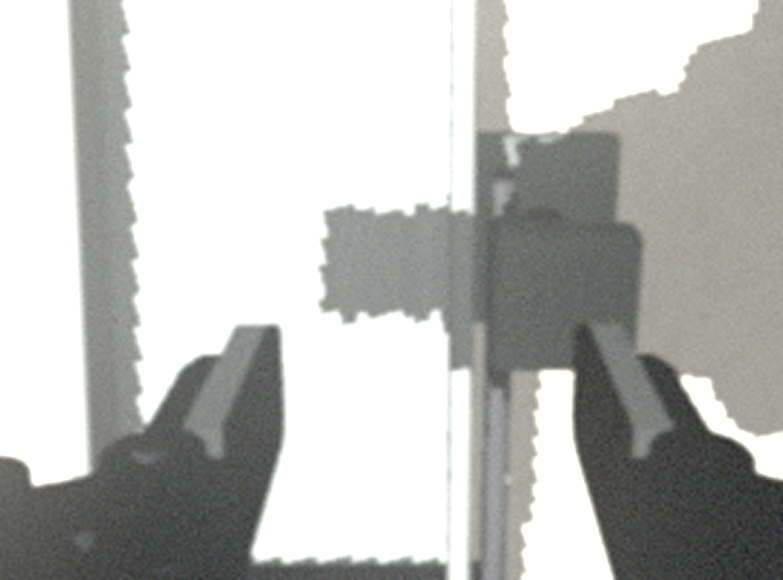

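View pics/s2.png

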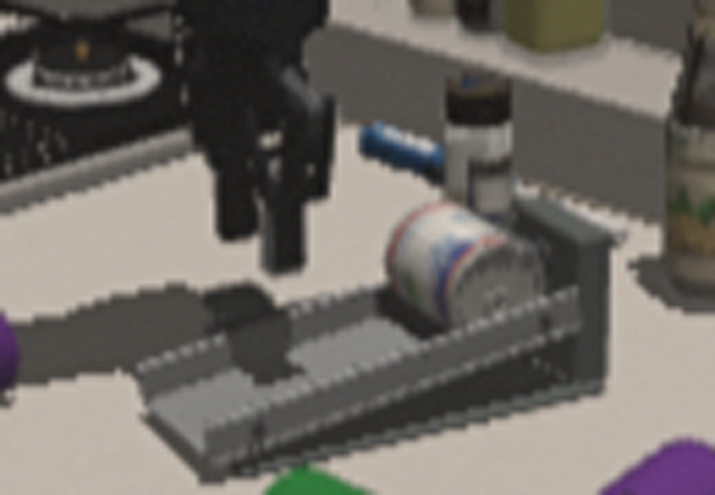

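The wrist view shows the tab's top plate at crop columns 495–640, rows 225–370, with the right fingertip over its right rear part. The scene view shows the other finger over the lane and the tin still in place. I'll compute the offset now.

```bash
python3 - <<'E'
from h import *
f=grab("wrist");o=r.get_obs();Rt=quat(o["ee_rot"]).as_matrix()
def tool(u,v,z):
    p=plane(f,170+u/2.9,130+v/2.9,z);return p.round(4),(Rt.T@(p-o["ee_pos"])).round(4)
print(o["ee_pos"])
for k in((495,225),(640,225),(495,370),(640,370),(568,297)):print(k,*tool(*k,.054))
for k in((460,150),(475,150)):print(k,*tool(*k,.041))
for k in((580,325),(622,325),(238,325),(278,325)):print(k,*tool(*k,o["ee_pos"][2]+.005))
E
```

```text
[0.52342995 0.05669904 0.08037197]
(495, 225) [0.5106 0.0754 0.054 ] [0.0176 0.0144 0.0264]
(640, 225) [0.5183 0.1022 0.054 ] [0.0176 0.0422 0.0264]
(495, 370) [0.54   0.0675 0.054 ] [-0.0128  0.015   0.0264]
(640, 370) [0.5481 0.0956 0.054 ] [-0.0128  0.0441  0.0264]
(568, 297) [0.5288 0.0854 0.054 ] [0.0028 0.029  0.0264]
(460, 150) [0.4973 0.0726 0.041 ] [0.0295 0.008  0.0393]
(475, 150) [0.4982 0.0755 0.041 ] [0.0295 0.011  0.0393]
(580, 325) [0.5209 0.0845 0.0854] [ 0.0101  0.026  -0.005 ]
(622, 325) [0.5228 0.091  0.0854] [ 0.0101  0.0328 -0.005 ]
(238, 325) [0.5056 0.0315 0.0854] [ 0.0101 -0.0292 -0.005 ]
(278, 325) [0.5074 0.0377 0.0854] [ 0.0101 -0.0228 -0.005 ]
```

Request:
servo_tool(motion=[[[0.06,0,0.3,0,0,0,48],[0.06,0,0.5,0,0,0,48],[0.06,0,0.65,0,0,0,48],[0.06,0,0.75,0,0,0,48],[0.06,0,0.75,0,0,0,48]]])

```text
time: 3.3
ee_pos: [0.5198, 0.0571, 0.0485]
ee_rot: [-0.001, 0.14, 0.99, -0.0]
contact_force: [-1.1, -1.4, 1.7]
gripper_width: 0.048
finger_force: 0.6
```

Request:
servo_tool(motion=[[[0,0,0.03,0,0,0,48],[0,0,0.06,0,0,0,48],[0,0,0.1,0,0,0,48],[0,0,0.1,0,0,0,48]]])

```text
time: 3.7
ee_pos: [0.5204, 0.0571, 0.0453]
ee_rot: [0.0, 0.14, 0.99, -0.0]
contact_force: [-0.8, -0.8, 1.2]
gripper_width: 0.0479
finger_force: 0.9
```

Request:
servo_tool(motion=[[[0,0,0.05,0,0,0,48],[0,0,0.1,0,0,0,48],[0,0,0.1,0,0,0,48]]])

```text
time: 4.0
ee_pos: [0.5205, 0.0571, 0.0411]
ee_rot: [0.0, 0.14, 0.99, -0.0]
contact_force: [-1.0, -0.6, 2.7]
gripper_width: 0.0481
finger_force: 1.0
```

Request:
servo_tool(motion=[[[0,0,0.05,0,0,0,48],[0,0,0.1,0,0,0,48],[0,0,0.1,0,0,0,48]]])

```text
time: 4.3
ee_pos: [0.5206, 0.0571, 0.0372]
ee_rot: [0.0, 0.14, 0.99, 0.0]
contact_force: [-0.7, 0.4, 3.6]
gripper_width: 0.0478
finger_force: 2.3
```

Request:
servo_tool(motion=[[[0,0,0.09,0,0,0,48],[0,0,0.09,0,0,0,48],[0,0,0.09,0,0,0,48],[0,0,0.09,0,0,0,48],[0,0,0.09,0,0,0,48]]])

```text
time: 4.8
ee_pos: [0.5206, 0.0573, 0.0348]
ee_rot: [0.0, 0.14, 0.99, 0.0]
contact_force: [-6.0, -0.5, 18.8]
gripper_width: 0.0478
finger_force: 9.4
```

```bash
python3 - <<'E'
from h import *
o=r.get_obs();print(o["time"],o["ee_pos"],o["gripper_width"],o["contact_force"],o["finger_force"])
f=grab("scene");g=grab("side")
a=cv2.resize(f["pixels"][150:230,245:365],(720,300));b=cv2.resize(g["pixels"][165:225,260:380],(720,300))
a=cv2.resize(f["pixels"][150:230,255:365],(412,300),interpolation=cv2.INTER_CUBIC);b=cv2.resize(g["pixels"][160:220,275:350],(375,300),interpolation=cv2.INTER_CUBIC)
cv2.imwrite("pics/s3.png",np.hstack([a,b]))
E
```

```text
4.8 [0.52060448 0.05730063 0.03480742] 0.04779285287844484 [-6.01059928 -0.49031312 18.79161313] 9.43098435876891
```

View pics/s3.png

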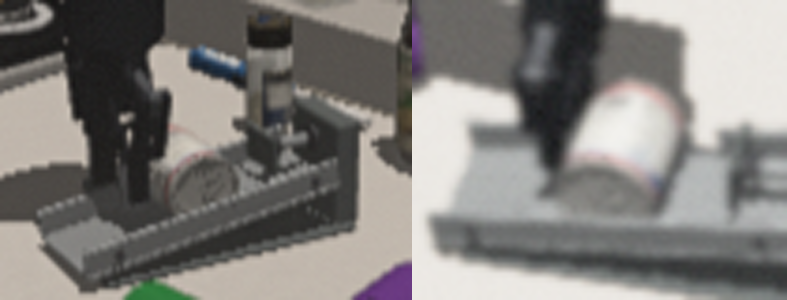

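The tin has popped out and rests on the ramp against the lane finger, with the tab at its stop. I'll ease the push slightly, let it settle and check that it is still.

Request:
servo_tool(motion=[[[0,0,-0.02,0,0,0,48],[0,0,-0.02,0,0,0,48],[0,0,-0.02,0,0,0,48],[0,0,-0.02,0,0,0,48],[0,0,-0.02,0,0,0,48]]])

```text
time: 5.4
ee_pos: [0.5206, 0.0572, 0.0351]
ee_rot: [0.0, 0.14, 0.99, 0.0]
contact_force: [-3.8, -0.2, 12.0]
gripper_width: 0.048
finger_force: 6.0
```

Request:
servo_tool(motion=[[[0,0,0,0,0,0,48],[0,0,0,0,0,0,48],[0,0,0,0,0,0,48],[0,0,0,0,0,0,48],[0,0,0,0,0,0,48]]])

```text
time: 5.9
ee_pos: [0.5206, 0.0572, 0.0351]
ee_rot: [0.0, 0.14, 0.99, 0.0]
contact_force: [-4.6, -0.6, 11.7]
gripper_width: 0.048
finger_force: 6.0
```

```bash
python3 - <<'E'
from h import *
f=grab("scene");g=grab("side")
a=cv2.resize(f["pixels"][150:230,255:365],(412,300),interpolation=cv2.INTER_CUBIC);b=cv2.resize(g["pixels"][160:220,275:350],(375,300),interpolation=cv2.INTER_CUBIC)
c=np.hstack([a,b]);d=cv2.absdiff(c,cv2.imread("pics/s3.png"));print((d.max(2)>40).sum())
cv2.imwrite("pics/s4.png",c)
E
```

```text
29
```

View pics/s4.png

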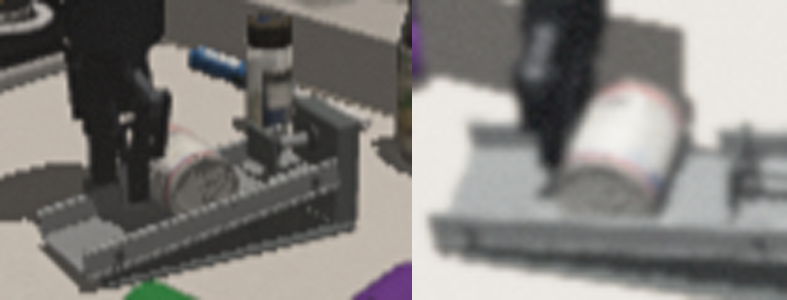

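The picture is unchanged: the tin is at rest against the lane finger, mid-ramp. I'm handing in.

```bash
python3 -c "
from workcell import r
print(r.close_job())"
```

```text
the job is handed in; nothing more can be done
None
```

The job is handed in: one finger is holding the tab fully pressed, and the other has the popped-out tin stopped and still, mid-ramp; the mug, glass and spice jar were not touched.

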